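Change over the vessels on a warming plate

TASK

The open pan is standing on the heated zone in the middle of the warming plate and the lidded pot is waiting at one end. First slide the open pan off sideways along the plate until its round body stands wholly inside the single parking ring at the other end, then slide the lidded pot into the inner ring of the heated zone. Push both vessels along the plate top without lifting or tipping them, leave the small bottle and the tape roll beside the plate where they are, and let go of everything at the end.

Things in the scene. Friction and masses are not known exactly. Their poses are not given: they have to be found in the camera images.
- warming_plate: Fixed low grey cabinet with a flat black top, 150 (x) x 420 (y) x 40 mm high. Origin at the centre of its underside, on the table; own y runs along its length, own x across it, z up. The flat top is 40 mm above the origin and has no lip. It is turned a little on the table (up to about 0.2 rad).
- heated_zone (a point): Centre of the heated zone, on the plate's top, in the middle of its length. Marked by two thin light concentric rings (inner ring 98 mm inside diameter, outer ring 114 mm over all) with four short ticks; the rings are flat and do not stop anything. At the start the open pan stands on it.
- parking_ring: A single flat light ring in the plate's top, 102 mm inside and 108 mm outside diameter, about 146 mm from the heated zone toward one end of the plate (either end). Flush: things slide over it. Origin at its centre, level with the top.
- open_pan: Round open straight-sided steel pan, 80 mm outside diameter, 48 mm high, about 0.22 kg, loose; slides without tipping if pushed below mid-height. Two black loop handles near the rim along its own +y and -y (49 mm wide, reaching 74 mm from its centre, 37 to 45 mm up) start pointing to the plate's front and back, within about 10 degrees. Origin at the centre of its underside, z up.
- lidded_pot: Round straight-sided steel pot with a fixed lid with a small black knob, no side handles, 76 mm diameter, wall 46 mm high, 55 mm to the top of the lid, 71 mm to the top of the knob, about 0.25 kg, loose; pushed below mid-height it slides without tipping. Origin at the centre of its underside, z up. It starts about 146 mm from the heated zone, at the end of the plate away from the parking ring.
- iodine_bottle: Bystander: small bottle, 42 mm diameter, 90 mm high, standing on the table just behind the plate (the side away from the robot). Origin at the centre of its underside. Leave alone.
- tape_roll: Bystander: white roll of tape, 54 mm diameter, 12 mm high, lying on the table just in front of the plate. Origin at the centre of its underside. Leave alone.

How it is judged:
By the outcome, as a careful person would: the job done as asked, in the order asked, and still so for the second after the job is handed in, with the robot touching nothing.
It also fails if it takes over 51 s, if anything falls off the work surface, if the arm or the gripper's body presses on something with over 40 N, if the wrist force passes 120 N, or if a joint passes its speed limit or range.

ROBOT

A 7-joint arm with a two-finger parallel gripper is mounted at the origin on a cart in front of the work surface, level with it; the furniture and walls round the work are solid. World frame = base frame: x ahead of the robot, y to its left, z up, the work surface at z = 0. Lengths are in m, angles in degrees, forces in N, time in s.
With the tool pointing down it reaches from about 0.425 to 0.875 m from the base axis. Payload 4.7 kg.
Tool frame: the origin (TCP) lies midway between the tips of the shut fingers; the grasp point (between the pads) lies 19 mm behind it; z points along the fingers, y is the line along which they close (so a half turn about z gives the same grasp; the last joint's range is limited). The gripper opens to 87 mm and grips with 3 to 60 N. Pads are 19 mm wide; open, the fingers measure 117 mm over their backs; the gripper's body (75 mm by 190 mm) begins 51 mm behind the grasp point.
Start: joints at [0.808, 18.392, -4.016, 83.108, 1.295, 78.541, -3.26], TCP at [0.65, -0, 0.223] pointing down, gripper open.
Joint ranges: [-163.93, 163.93], [-17.29, 119.83], [-79.2, 71.16], [3.27, 140.29], [-89.18, 269.18], [5.43, 117.66], [-154.24, 154.24]. Speed limits (degrees/s): [147.25, 147.25, 180, 180, 180, 180, 180].

INTERFACE

Orientations are given as [roll, pitch, yaw] about the fixed x, y, z axes, in that order (R = Rz(yaw) Ry(pitch) Rx(roll)).
In Python, from cell import env gives the robot as it stands. The module is installed in compiled form; this text tells all that it offers.
- The arm moves only by the tool send_rows, never from a script. Its argument "series" is a list of rows, each an object with "travel": the shift along the tool's x, y, z in cm, a list of three; "dr": the turn, a rotation vector about the tool's x, y, z in degrees, a list of three; "claw": the finger opening in cm, from 0 to 8.7. In form: [{"travel": [tx, ty, tz], "dr": [wx, wy, wz], "claw": claw}, ...]. A call has 1 to 12 rows; each row is the pose to reach, as a shift and turn from the pose commanded when the call began, along the tool's axes at that moment; what a row does not reach only later rows make up. A row lasts 1/12 s, in which the tool goes at most 41.7 mm and 7.16 degrees, less where a joint would pass 70% of its speed; a pose out of reach is approached as far as the arm can. A call with a gripper value outside its range is refused whole. The fingers move at their own pace and stop on an object; "grip_force" is the grip in N (left out, the last holds). Time passes only in rows, so rows that repeat a pose let the fingers close. It gives the time, the measured TCP pose, the force and the opening at its end, in the units of the state.
- env.get_obs(): the state, without advancing time (a new reading comes with each control period).
- env.read_camera(name): name is "scene" or "side" or "wrist"; returns the picture (480x640x3 uint8, blue, green, red); there is no depth.
- env.calibration(name): a dict with "fx", "fy", "cx", "cy" (pixels), "distortion" ([k1, k2, p1, p2, k3] as OpenCV has them; the pictures are not rectified), "cam_to_world" (4x4, takes a point from camera to world coordinates). Camera axes: x right, y down, z forward; pixel columns grow to the right and rows downward; lengths in m; the calibration is good to about 2 mm. A picture is of the moment at which its call begins: read the wrist's pose just before it. calibration takes no time and is no camera call; for the wrist camera it gives the pose at the moment of the call.
- env.sign_off(): hands the job in, once; it reports no verdict.
The state is a dict: "time_s": time; "qpos": joint angles; "joint_velocities": joint speeds; "effort": joint torques, N m; "tool_pos": TCP position; "tool_rot": TCP orientation; "force": force on the tool from outside, world axes, zero at the start; "wrist_torque": the same for the moment, N m; "grip_width": finger opening in m.
Only numpy, scipy, OpenCV 4.12 (cv2) and the standard library are available. Lean on these libraries where they do the work, as an engineer would, in place of code of your own. Each camera call takes 0.05 s, during which the arm holds its last target. There are 200 camera calls.

## Working session

There is one attempt and no reset: what is moved stays moved. The work goes in short steps, Python scripts to look and compute and a tool call to move; the robot and the scene stay as the last step left them, time stands still between calls to the robot, and variables do not carry over. Pictures are saved under pics/ and viewed, on a budget of 10 in all, crops included, one or two more only if the job needs it, and the job is handed in when it is done.

Besides the shell and the picture viewer there is one more tool, called after "Call:" as name(argument=value, ...) on one line, values as JSON. send_rows: Moves the arm, as the interface text tells. Its arguments: {"type":"object","properties":{"series":{"type":"array"},"grip_force":{"type":"number"}},"required":["series"]}

```bash
mkdir -p pics
cat > h.py <<'E'
import numpy as np, cv2
from cell import env
def snap(n,f=None):
    c=env.calibration(n); im=env.read_camera(n)
    if f: cv2.imwrite('pics/'+f,im)
    return im,c
def ray(c,uv):
    K=np.array([[c['fx'],0,c['cx']],[0,c['fy'],c['cy']],[0,0,1.]])
    p=cv2.undistortPoints(np.array(uv,float).reshape(-1,1,2),K,np.array(c['distortion'],float)).reshape(-1,2)
    T=np.array(c['cam_to_world']); d=np.c_[p,np.ones(len(p))]@T[:3,:3].T
    return T[:3,3],d
def onz(c,uv,z):
    o,d=ray(c,uv); return o+d*((z-o[2])/d[:,2])[:,None]
E
python3 - <<'E'
from h import *
print(env.get_obs())
for n in ('scene','side','wrist'):
    im,c=snap(n,n+'0.png'); print(n,c)
a=cv2.imread('pics/scene0.png')
E
```

```text
{'time_s': 0.0, 'qpos': array([ 0.80785047, 18.43859967, -4.01556882, 83.17554591,  1.29617057,
       78.53998089, -3.25969587]), 'joint_velocities': array([-0.01788382,  0.0144996 , -0.03089724, -0.05674416,  0.03143564,
       -0.04877138, -0.01868854]), 'effort': array([-2.58547143e-04, -4.91284704e+01, -4.03903294e-01, -3.12526345e+01,
       -6.40594075e-02,  4.37659642e-02,  1.61017233e-04]), 'tool_pos': array([ 6.49445918e-01, -5.77537153e-05,  2.21461091e-01]), 'tool_rot': array([-1.79891182e+02,  6.89018273e-03,  9.00024932e+01]), 'force': array([-0.59266464, -0.65941064, -0.10770445]), 'wrist_torque': array([-0.011473  ,  0.00819913, -0.00217275]), 'grip_width': 0.08720425479303762}
scene {'fx': 615.0201129244533, 'fy': 615.0201129244533, 'cx': 324.07429796432467, 'cy': 226.49638129955144, 'distortion': array([-0.02622144,  0.        ,  0.        ,  0.        ,  0.        ]), 'cam_to_world': array([[ 0.63575872, -0.56179601,  0.52933552,  0.05718698],
       [-0.77188235, -0.46012669,  0.43872665, -0.59154851],
       [-0.00291348, -0.68750903, -0.72616998,  0.7047025 ],
 
[... 472 characters left out ...]
9.31525792e-01, -3.63675240e-01,
         3.76072390e-01],
       [ 0.00000000e+00,  0.00000000e+00,  0.00000000e+00,
         1.00000000e+00]])}
wrist {'fx': 386.55885649920293, 'fy': 386.55885649920293, 'cx': 319.2390524954062, 'cy': 240.0316210325465, 'distortion': array([-0.03029983,  0.        ,  0.        ,  0.        ,  0.        ]), 'cam_to_world': array([[ 9.99997037e-01, -6.16353987e-05, -2.43337472e-03,
         6.49633202e-01],
       [-7.76783009e-04, -9.55491473e-01, -2.95017698e-01,
         8.11858757e-02],
       [-2.30688527e-03,  2.95018714e-01, -9.55488690e-01,
         3.83472022e-01],
       [ 0.00000000e+00,  0.00000000e+00,  0.00000000e+00,
         1.00000000e+00]])}
```

View pics/scene0.png

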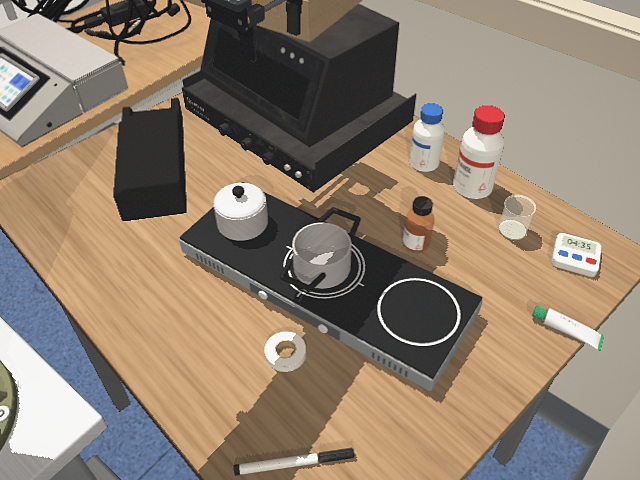

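View pics/wrist0.png

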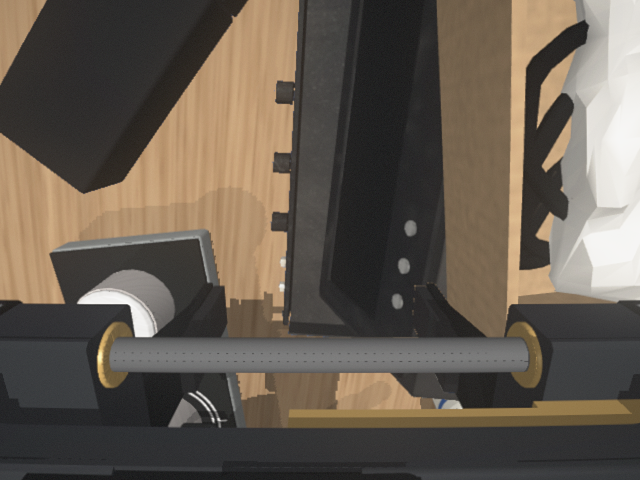

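The scene view shows the pot at (241,212), the pan on the rings at (322,255), the empty parking ring at (419,311), the tape at (285,350) and the bottle at (419,225). In the wrist view, the fingers hide most of the plate. Next I'll measure.

Run:
```python
from h import *
im=cv2.imread('pics/scene0.png'); c=env.calibration('scene')
g=cv2.cvtColor(im,cv2.COLOR_BGR2GRAY)
# parking ring
m=np.zeros_like(g); m[270:352,370:470]=(g[270:352,370:470]>130)*255
n,l,s,cen=cv2.connectedComponentsWithStats(m)
i=1+np.argmax(s[1:,4]); print(s[i])
ys,xs=np.nonzero(l==i); P=onz(c,np.c_[xs,ys],0.04)[:,:2]
(cx,cy),r=cv2.minEnclosingCircle(P.astype(np.float32)); print('park',cx,cy,r)
for nm,uv,z in [('FL',(180,240),.04),('FR',(433,378),.04),('BR',(481,298),.04),('knob',(238,191),.107),('tape',(285,350),.012),('panrimL',(293,243),.088),('panrimR',(352,243),.088),('panT',(322,225),.088),('panB',(322,262),.088),('botcap',(423,203),.09),
 ('potbaseL',(218,225),.04),('potR',(268,220),.04),('potbot',(243,238),.04),('hF',(287,278),.079),('hB',(355,215),.079),('scopeFrontcorner',(315,187),0.03),('box',(120,218),0),('boxR',(186,207),0)]:
    print(nm,onz(c,[uv],z)[0].round(4))
```

```text
[377 278  84  68 642]
park 0.5034371018409729 -0.3824809491634369 0.05489104986190796
FL [ 0.3873 -0.0443  0.04  ]
FR [ 0.4305 -0.4521  0.04  ]
BR [ 0.5732 -0.4369  0.04  ]
knob [ 0.4691 -0.092   0.107 ]
tape [ 0.3585 -0.2747  0.012 ]
panrimL [ 0.4566 -0.206   0.088 ]
panrimR [ 0.5069 -0.2675  0.088 ]
panT [ 0.5071 -0.2149  0.088 ]
panB [ 0.4556 -0.2576  0.088 ]
botcap [ 0.6305 -0.3001  0.09  ]
potbaseL [ 0.4437 -0.0654  0.04  ]
potR [ 0.4987 -0.1161  0.04  ]
potbot [ 0.4486 -0.1129  0.04  ]
hF [ 0.4117 -0.2348  0.079 ]
hB [ 0.5587 -0.2333  0.079 ]
scopeFrontcorner [ 0.6073 -0.117   0.03  ]
box [0.3777 0.0997 0.    ]
boxR [0.462  0.0362 0.    ]
```

View pics/side0.png

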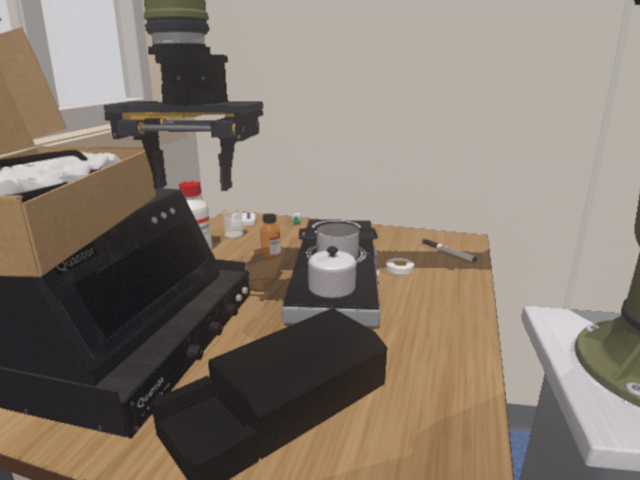

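The side view shows a clear approach to the pan and pot. There's a black box beyond the pot and the instrument behind the plate. The ring and plate-edge estimates across the plate differ by a few mm, so I'll refine them once.

Run:
```python
from h import *
from scipy.optimize import least_squares
c=env.calibration('scene'); im=cv2.imread('pics/scene0.png')
g=cv2.cvtColor(im,cv2.COLOR_BGR2GRAY)
m=np.zeros_like(g); m[270:352,370:470]=(g[270:352,370:470]>130)*255
n,l,s,cen=cv2.connectedComponentsWithStats(m); i=1+np.argmax(s[1:,4])
def circ(P,w=0.0525,R=None):
    f=lambda p:np.hypot(*(P-p[:2]).T)-p[2]
    r=least_squares(f,[*P.mean(0),w],loss='soft_l1',f_scale=.001); return r.x.round(4),np.abs(f(r.x)).mean().round(4)
ys,xs=np.nonzero(l==i); print('park',circ(onz(c,np.c_[xs,ys],.04)[:,:2]))
# heated rings: light thin pixels on black at 45..60mm from the guess
ys,xs=np.nonzero(g>110); P=onz(c,np.c_[xs,ys],.04)[:,:2]
h=np.array([.485,-.238]); 
k=(np.hypot(*(P-h).T)<.062)&(np.hypot(*(P-h).T)>.046)&(P[:,1]<-.242)&(P[:,0]>.46)
print('heated',k.sum(),circ(P[k]))
# plate: long edges of black top via dark mask
hsv=cv2.cvtColor(im,cv2.COLOR_BGR2HSV)
d=((g<45)*255).astype(np.uint8); n,l,s,_=cv2.connectedComponentsWithStats(d)
j=l[300,365] or l[350,400]; print('plate comp',s[j]); ys,xs=np.nonzero(l==j)
print('rect',cv2.minAreaRect(onz(c,np.c_[xs,ys],.04)[:,:2].astype(np.float32)))
v=im.copy(); q=P[k]; uv=np.c_[np.nonzero(g>110)[::-1]][k]
for a,b in uv: v[b,a]=(0,0,255)
cv2.imwrite('pics/z.png',cv2.resize(v[160:400,160:500],None,fx=2,fy=2,interpolation=0))
```

```text
park (array([ 0.5033, -0.3826,  0.0526]), np.float64(0.001))
heated 211 (array([ 0.4852, -0.2407,  0.0508]), np.float64(0.003))
plate comp [ 180  209  283  169 4470]
rect ((0.5003259181976318, -0.23645591735839844), (0.18311601877212524, 0.41395673155784607), 5.732243061065674)
```

View pics/z.png

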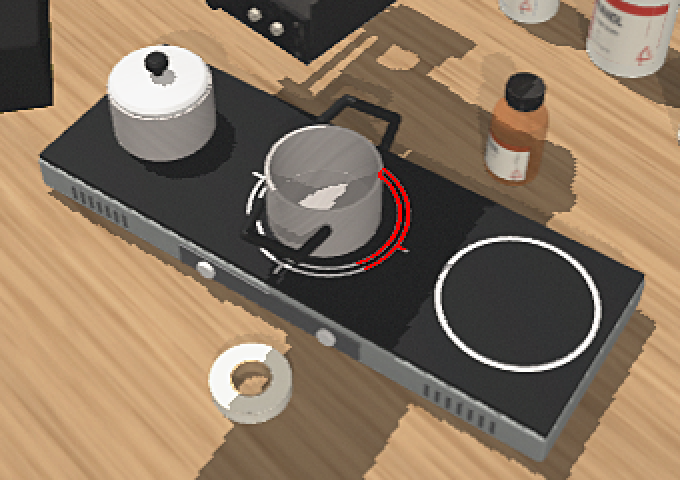

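Estimates: pan (0.482,-0.2365), parking ring (0.503,-0.3825), heated zone about (0.4875,-0.2375), pot (0.469,-0.092). I'll push with two slightly open fingers so they centre on the round body, with tool x along the push line (yaw 98.5).

Call:
send_rows(series=[{"travel": [-17.5, -17.8, 2], "dr": [0, 0, -8.5], "claw": 3.2}, {"travel": [-17.5, -17.8, 2], "dr": [0, 0, -8.5], "claw": 3.2}, {"travel": [-17.5, -17.8, 2], "dr": [0, 0, -8.5], "claw": 3.2}, {"travel": [-17.5, -17.8, 2], "dr": [0, 0, -8.5], "claw": 3.2}, {"travel": [-17.5, -17.8, 2], "dr": [0, 0, -8.5], "claw": 3.2}, {"travel": [-17.5, -17.8, 2], "dr": [0, 0, -8.5], "claw": 3.2}, {"travel": [-17.5, -17.8, 2], "dr": [0, 0, -8.5], "claw": 3.2}, {"travel": [-17.5, -17.8, 4], "dr": [0, 0, -8.5], "claw": 3.2}, {"travel": [-17.5, -17.8, 6], "dr": [0, 0, -8.5], "claw": 3.2}, {"travel": [-17.5, -17.8, 8], "dr": [0, 0, -8.5], "claw": 3.2}, {"travel": [-17.5, -17.8, 8.3], "dr": [0, 0, -8.5], "claw": 3.2}, {"travel": [-17.5, -17.8, 8.3], "dr": [0, 0, -8.5], "claw": 3.2}])

```text
time_s: 1.15
tool_pos: [0.471, -0.1745, 0.1383]
tool_rot: [-179.8, -0.1, 98.5]
force: [0.3, -0.7, 0.3]
grip_width: 0.0321
```

Call:
send_rows(series=[{"travel": [0, 0, 1.5], "dr": [0, 0, 0], "claw": 3.2}, {"travel": [0, 0, 3], "dr": [0, 0, 0], "claw": 3.2}, {"travel": [0, 0, 4.5], "dr": [0, 0, 0], "claw": 3.2}, {"travel": [0, 0, 6], "dr": [0, 0, 0], "claw": 3.2}, {"travel": [0, 0, 7], "dr": [0, 0, 0], "claw": 3.2}, {"travel": [0, 0, 7.8], "dr": [0, 0, 0], "claw": 3.2}, {"travel": [0, 0, 8.4], "dr": [0, 0, 0], "claw": 3.2}, {"travel": [0, 0, 8.7], "dr": [0, 0, 0], "claw": 3.2}, {"travel": [0, 0, 8.7], "dr": [0, 0, 0], "claw": 3.2}])

```text
time_s: 1.9
tool_pos: [0.472, -0.175, 0.0525]
tool_rot: [-180.0, -0.0, 98.5]
force: [0.3, 0.3, -0.3]
grip_width: 0.0323
```

Run:
```python
from h import *
o=env.get_obs(); print(o['tool_pos'],o['force'])
im,c=snap('scene'); cv2.imwrite('pics/s1.png',cv2.resize(im[130:400,160:500],None,fx=2,fy=2))
```

```text
[ 0.47203771 -0.17501253  0.05245146] [ 0.33592272  0.31142653 -0.34704537]
```

View pics/s1.png

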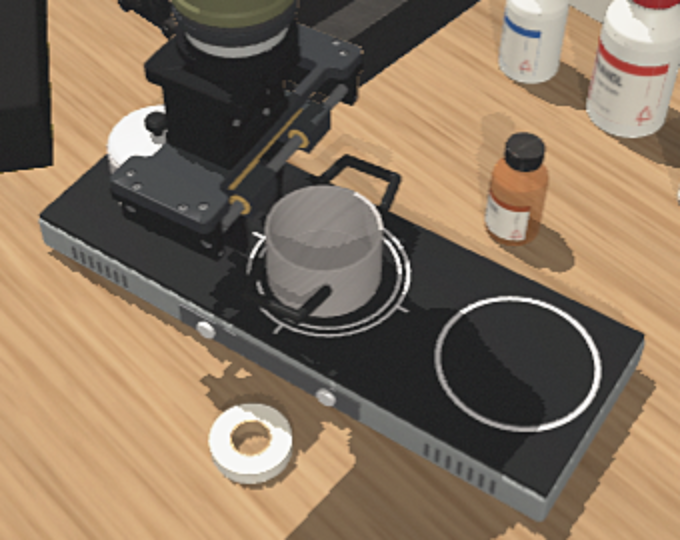

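The fingers are in the gap behind the pan and nothing has moved. Pushing along -tool x.

Call:
send_rows(series=[{"travel": [-0.4, 0, 0], "dr": [0, 0, 0], "claw": 3.2}, {"travel": [-0.8, 0, 0], "dr": [0, 0, 0], "claw": 3.2}, {"travel": [-1.2, 0, 0], "dr": [0, 0, 0], "claw": 3.2}, {"travel": [-1.6, 0, 0], "dr": [0, 0, 0], "claw": 3.2}, {"travel": [-2.0, 0, 0], "dr": [0, 0, 0], "claw": 3.2}, {"travel": [-2.4, 0, 0], "dr": [0, 0, 0], "claw": 3.2}, {"travel": [-2.8, 0, 0], "dr": [0, 0, 0], "claw": 3.2}, {"travel": [-3.2, 0, 0], "dr": [0, 0, 0], "claw": 3.2}, {"travel": [-3.6, 0, 0], "dr": [0, 0, 0], "claw": 3.2}, {"travel": [-4.0, 0, 0], "dr": [0, 0, 0], "claw": 3.2}, {"travel": [-4.4, 0, 0], "dr": [0, 0, 0], "claw": 3.2}, {"travel": [-4.8, 0, 0], "dr": [0, 0, 0], "claw": 3.2}])

```text
time_s: 2.95
tool_pos: [0.4792, -0.2229, 0.0526]
tool_rot: [180.0, -0.0, 98.5]
force: [0.3, 1.2, 0.7]
grip_width: 0.0317
```

Call:
send_rows(series=[{"travel": [-0.4, 0, 0], "dr": [0, 0, 0], "claw": 3.2}, {"travel": [-0.8, 0, 0], "dr": [0, 0, 0], "claw": 3.2}, {"travel": [-1.2, 0, 0], "dr": [0, 0, 0], "claw": 3.2}, {"travel": [-1.6, 0, 0], "dr": [0, 0, 0], "claw": 3.2}, {"travel": [-2.0, 0, 0], "dr": [0, 0, 0], "claw": 3.2}, {"travel": [-2.4, 0, 0], "dr": [0, 0, 0], "claw": 3.2}, {"travel": [-2.8, 0, 0], "dr": [0, 0, 0], "claw": 3.2}, {"travel": [-3.2, 0, 0], "dr": [0, 0, 0], "claw": 3.2}, {"travel": [-3.6, 0, 0], "dr": [0, 0, 0], "claw": 3.2}, {"travel": [-4.0, 0, 0], "dr": [0, 0, 0], "claw": 3.2}, {"travel": [-4.4, 0, 0], "dr": [0, 0, 0], "claw": 3.2}, {"travel": [-4.8, 0, 0], "dr": [0, 0, 0], "claw": 3.2}])

```text
time_s: 3.95
tool_pos: [0.4863, -0.2704, 0.0526]
tool_rot: [180.0, 0.0, 98.5]
force: [-0.4, 1.7, 1.6]
grip_width: 0.0321
```

Call:
send_rows(series=[{"travel": [-0.4, 0, 0], "dr": [0, 0, 0], "claw": 3.2}, {"travel": [-0.8, 0, 0], "dr": [0, 0, 0], "claw": 3.2}, {"travel": [-1.2, 0, 0], "dr": [0, 0, 0], "claw": 3.2}, {"travel": [-1.6, 0, 0], "dr": [0, 0, 0], "claw": 3.2}, {"travel": [-2.0, 0, 0], "dr": [0, 0, 0], "claw": 3.2}, {"travel": [-2.4, 0, 0], "dr": [0, 0, 0], "claw": 3.2}, {"travel": [-2.8, 0, 0], "dr": [0, 0, 0], "claw": 3.2}, {"travel": [-3.2, 0, 0], "dr": [0, 0, 0], "claw": 3.2}, {"travel": [-3.6, 0, 0], "dr": [0, 0, 0], "claw": 3.2}, {"travel": [-4.0, 0, 0], "dr": [0, 0, 0], "claw": 3.2}, {"travel": [-4.0, 0, 0], "dr": [0, 0, 0], "claw": 3.2}, {"travel": [-4.0, 0, 0], "dr": [0, 0, 0], "claw": 3.2}])

```text
time_s: 4.95
tool_pos: [0.492, -0.3105, 0.0525]
tool_rot: [-180.0, 0.1, 98.5]
force: [-0.3, 1.0, 1.0]
grip_width: 0.0315
```

Run:
```python
from h import *
o=env.get_obs(); print(o['tool_pos'],o['force'])
im,c=snap('scene'); cv2.imwrite('pics/s2.png',cv2.resize(im[130:400,160:500],None,fx=2,fy=2))
```

```text
[ 0.49199931 -0.31051444  0.05250676] [-0.34556918  1.00270358  1.00091163]
```

View pics/s2.png

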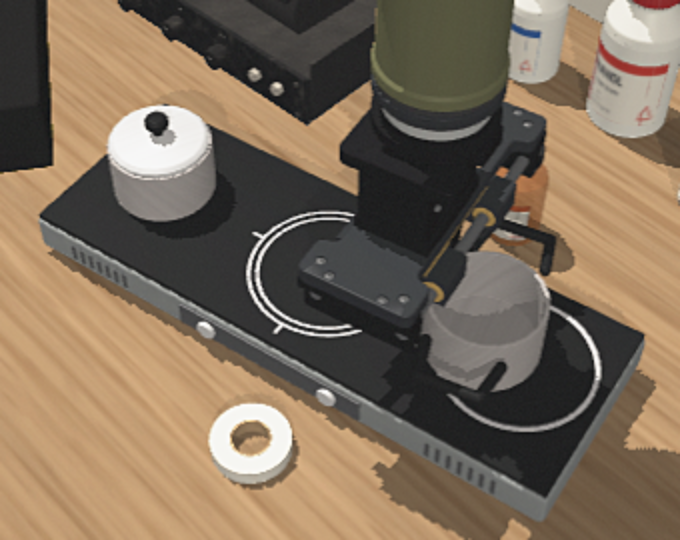

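The pan slides upright and is centred on the fingers, with about 27 mm to go.

Call:
send_rows(series=[{"travel": [-0.4, 0, 0], "dr": [0, 0, 0], "claw": 3.2}, {"travel": [-0.8, 0, 0], "dr": [0, 0, 0], "claw": 3.2}, {"travel": [-1.2, 0, 0], "dr": [0, 0, 0], "claw": 3.2}, {"travel": [-1.6, 0, 0], "dr": [0, 0, 0], "claw": 3.2}, {"travel": [-2.0, 0, 0], "dr": [0, 0, 0], "claw": 3.2}, {"travel": [-2.4, 0, 0], "dr": [0, 0, 0], "claw": 3.2}, {"travel": [-2.7, 0, 0], "dr": [0, 0, 0], "claw": 3.2}, {"travel": [-2.7, 0, 0], "dr": [0, 0, 0], "claw": 3.2}, {"travel": [-1.5, 0, 0], "dr": [0, 0, 0], "claw": 3.2}, {"travel": [0, 0, 0], "dr": [0, 0, 0], "claw": 3.2}, {"travel": [3, 0, 0], "dr": [0, 0, 0], "claw": 3.2}, {"travel": [4, 0, 0], "dr": [0, 0, 0], "claw": 3.2}])

```text
time_s: 6.0
tool_pos: [0.4859, -0.264, 0.0522]
tool_rot: [-180.0, -0.2, 98.7]
force: [0.2, 1.2, -0.3]
grip_width: 0.0321
```

Run:
```python
from h import *
o=env.get_obs(); print(o['tool_pos'],o['force'])
im,c=snap('scene','s3full.png'); cv2.imwrite('pics/s3.png',cv2.resize(im[130:400,160:500],None,fx=2,fy=2))
```

```text
[ 0.48589523 -0.26398063  0.05223315] [ 0.20949605  1.24687281 -0.33446276]
```

View pics/s3.png

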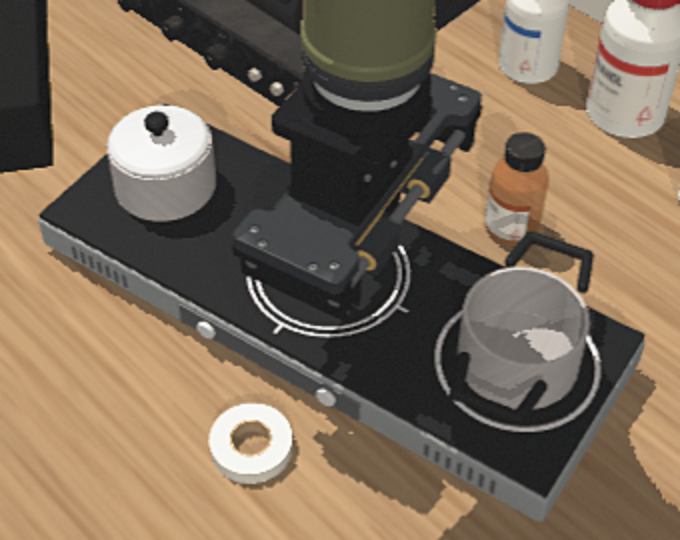

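Call:
send_rows(series=[{"travel": [0, 0, -4], "dr": [0, 0, 0], "claw": 3.2}, {"travel": [0, 0, -8], "dr": [0, 0, 0], "claw": 3.2}, {"travel": [0, 0, -12], "dr": [0, 0, 0], "claw": 3.2}, {"travel": [3, 0, -15], "dr": [0, 0, 0], "claw": 3.2}, {"travel": [7, 0, -15], "dr": [0, 0, 0], "claw": 3.2}, {"travel": [11, 0, -15], "dr": [0, 0, 0], "claw": 3.2}, {"travel": [15, 0, -15], "dr": [0, 0, 0], "claw": 3.2}, {"travel": [19, 0, -15], "dr": [0, 0, 0], "claw": 3.2}, {"travel": [23, 0, -15], "dr": [0, 0, 0], "claw": 3.2}, {"travel": [23, 0, -15], "dr": [0, 0, 0], "claw": 3.2}])

```text
time_s: 6.88
tool_pos: [0.4511, -0.0334, 0.203]
tool_rot: [179.9, -0.1, 99.2]
force: [-0.1, 1.6, 0.0]
grip_width: 0.0317
```

Run:
```python
from h import *
from scipy.optimize import least_squares
print(env.get_obs()['tool_pos'],env.get_obs()['tool_rot'])
im,c=snap('scene','s4full.png'); g=cv2.cvtColor(im,cv2.COLOR_BGR2GRAY)
cv2.imwrite('pics/s4.png',cv2.resize(im[150:400,160:500],None,fx=2,fy=2))
ys,xs=np.nonzero(g>110); P=onz(c,np.c_[xs,ys],.04)[:,:2]
h=np.array([.487,-.238])
for _ in range(3):
    d=np.hypot(*(P-h).T); k=(d<.066)&(d>.044); Q=P[k]
    f=lambda p:np.hypot(*(Q-p[:2]).T)-p[2]
    r=least_squares(f,[*h,.053],loss='soft_l1',f_scale=.001); h=r.x[:2]
print('heated',k.sum(),r.x)
s=im.copy().astype(float)
for nm,uv,z in [('rimL',(390.5,283),.088),('rimR',(454,283),.088),('rimT',(422,264),.088),('rimB',(422,302.5),.088),('baseB',(422,334),.04)]: print(nm,onz(c,[uv],z)[0].round(4))
# pot white lid + wall blob
m=np.zeros_like(g); m[180:242,212:270]=255*(g[180:242,212:270]>70)
n,l,st,_=cv2.connectedComponentsWithStats(m); i=1+np.argmax(st[1:,4]); x,y,w,hh,a=st[i]; print('pot bbox',x,y,w,hh)
for v in (210,215,220,225): 
    xs=np.nonzero(l[v]==i)[0]; print(v,xs.min(),xs.max())
```

```text
[ 0.45108046 -0.03344054  0.20300732] [ 1.79932145e+02 -1.46814935e-01  9.91956169e+01]
heated 796 [ 0.48366436 -0.23712627  0.05419909]
rimL [ 0.4839 -0.3471  0.088 ]
rimR [ 0.535  -0.4096  0.088 ]
rimT [ 0.5357 -0.3607  0.088 ]
rimB [ 0.4836 -0.3949  0.088 ]
baseB [ 0.475 -0.407  0.04 ]
pot bbox 212 180 58 61
210 215 266
215 215 267
220 216 267
225 216 266
```

View pics/s4.png

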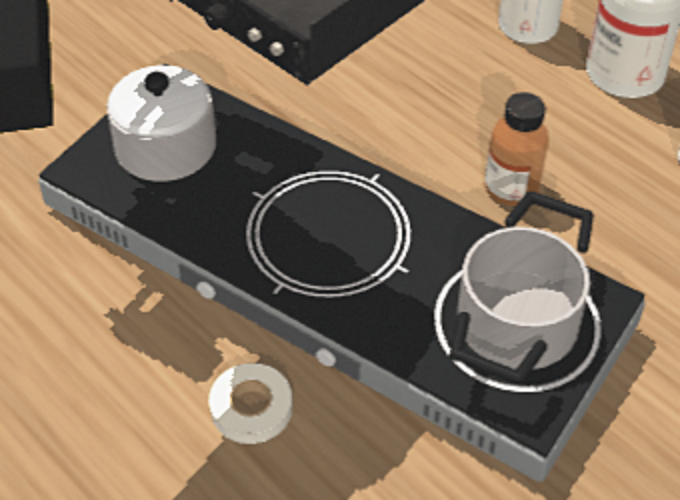

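Run:
```python
from h import *
im=cv2.imread('pics/s4full.png'); c=env.calibration('scene')
for nm,uv,z in [('rimL',(390.5,288),.088),('rimR',(454,288),.088),('rimT',(422,264.5),.088),('rimB',(422,312.5),.088),('baseB',(422,333.5),.04),('knob',(238,191.5),.105),('potB',(242,240),.04),('ringC',(324.3,267),.04),('lidtop',(241,212),.06)]: print(nm,onz(c,[uv],z)[0].round(4))
# pot axis from silhouette tangents (mid-wall) 
o,d=ray(c,[(216,220),(267,220)]); t=np.arctan2(d[:,1],d[:,0]); a=t.mean(); R=.038/np.sin(abs(t[0]-t[1])/2)
print('pot tangent',o[:2]+R*np.array([np.cos(a),np.sin(a)]))
```

```text
rimL [ 0.4774 -0.3517  0.088 ]
rimR [ 0.5281 -0.4138  0.088 ]
rimT [ 0.535  -0.3612  0.088 ]
rimB [ 0.4709 -0.4032  0.088 ]
baseB [ 0.4756 -0.4066  0.04  ]
knob [ 0.4697 -0.0911  0.105 ]
potB [ 0.4449 -0.1145  0.04  ]
ringC [ 0.4816 -0.2399  0.04  ]
lidtop [ 0.4721 -0.0883  0.06  ]
pot tangent [ 0.47771164 -0.0806258 ]
```

The pan rim centre is (0.503,-0.3825), right on the parking ring. For the pot, I'll let the arm settle at zero travel first.

Call:
send_rows(series=[{"travel": [0, 0, 0], "dr": [0, 0, 0], "claw": 3.2}, {"travel": [0, 0, 0], "dr": [0, 0, 0], "claw": 3.2}, {"travel": [0, 0, 0], "dr": [0, 0, 0], "claw": 3.2}, {"travel": [0, 0, 0], "dr": [0, 0, 0], "claw": 3.2}])

```text
time_s: 7.27
tool_pos: [0.4523, -0.0438, 0.2025]
tool_rot: [-180.0, 0.0, 98.4]
force: [-0.5, 0.1, -0.4]
grip_width: 0.032
```

Call:
send_rows(series=[{"travel": [0.8, 0.6, 0], "dr": [0, 0, 2.5], "claw": 3.2}, {"travel": [1.5, 1.3, 1], "dr": [0, 0, 2.5], "claw": 3.2}, {"travel": [1.5, 1.3, 3], "dr": [0, 0, 2.5], "claw": 3.2}, {"travel": [1.5, 1.3, 5], "dr": [0, 0, 2.5], "claw": 3.2}, {"travel": [1.5, 1.3, 7], "dr": [0, 0, 2.5], "claw": 3.2}, {"travel": [1.5, 1.3, 9], "dr": [0, 0, 2.5], "claw": 3.2}, {"travel": [1.5, 1.3, 11], "dr": [0, 0, 2.5], "claw": 3.2}, {"travel": [1.5, 1.3, 12.5], "dr": [0, 0, 2.5], "claw": 3.2}, {"travel": [1.5, 1.3, 13.6], "dr": [0, 0, 2.5], "claw": 3.2}, {"travel": [1.5, 1.3, 14.4], "dr": [0, 0, 2.5], "claw": 3.2}, {"travel": [1.5, 1.3, 15], "dr": [0, 0, 2.5], "claw": 3.2}, {"travel": [1.5, 1.3, 15], "dr": [0, 0, 2.5], "claw": 3.2}])

```text
time_s: 8.27
tool_pos: [0.4623, -0.0257, 0.0515]
tool_rot: [-179.9, -0.0, 96.0]
force: [-0.4, -0.4, -1.0]
grip_width: 0.0315
```

Call:
send_rows(series=[{"travel": [0, 0, 0], "dr": [0, 0, 0], "claw": 3.2}, {"travel": [0, 0, 0], "dr": [0, 0, 0], "claw": 3.2}, {"travel": [0, 0, 0], "dr": [0, 0, 0], "claw": 3.2}])

```text
time_s: 8.52
tool_pos: [0.4637, -0.0258, 0.0534]
tool_rot: [179.9, 0.0, 96.0]
force: [-0.2, -0.1, 0.3]
grip_width: 0.032
```

Run:
```python
from h import *
o=env.get_obs(); print(o['tool_pos'],o['tool_rot'],o['force'])
im,c=snap('scene'); cv2.imwrite('pics/s5.png',cv2.resize(im[130:330,160:400],None,fx=2.5,fy=2.5))
```

```text
[ 0.46367416 -0.02577544  0.05343487] [1.79893616e+02 1.87772632e-02 9.60022803e+01] [-0.17918843 -0.14535951  0.28279471]
```

View pics/s5.png

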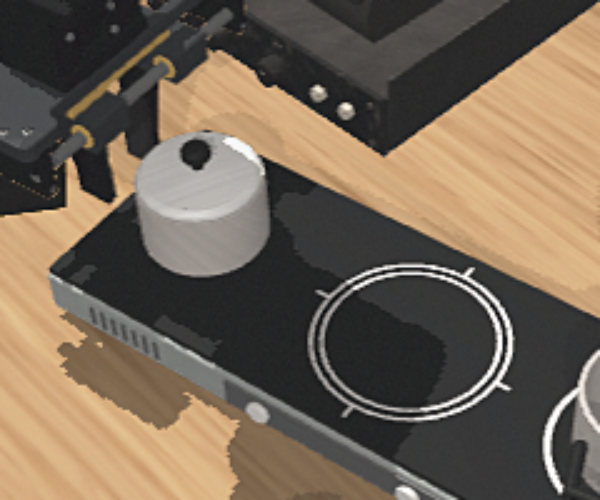

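The fingers are behind the pot and in line with the knob and ring. The bottom of the frame doesn't show the pan moving. Pushing the pot now.

Call:
send_rows(series=[{"travel": [-0.4, 0, 0], "dr": [0, 0, 0], "claw": 3.2}, {"travel": [-0.8, 0, 0], "dr": [0, 0, 0], "claw": 3.2}, {"travel": [-1.2, 0, 0], "dr": [0, 0, 0], "claw": 3.2}, {"travel": [-1.6, 0, 0], "dr": [0, 0, 0], "claw": 3.2}, {"travel": [-2.0, 0, 0], "dr": [0, 0, 0], "claw": 3.2}, {"travel": [-2.4, 0, 0], "dr": [0, 0, 0], "claw": 3.2}, {"travel": [-2.8, 0, 0], "dr": [0, 0, 0], "claw": 3.2}, {"travel": [-3.2, 0, 0], "dr": [0, 0, 0], "claw": 3.2}, {"travel": [-3.6, 0, 0], "dr": [0, 0, 0], "claw": 3.2}, {"travel": [-4.0, 0, 0], "dr": [0, 0, 0], "claw": 3.2}, {"travel": [-4.4, 0, 0], "dr": [0, 0, 0], "claw": 3.2}, {"travel": [-4.8, 0, 0], "dr": [0, 0, 0], "claw": 3.2}])

```text
time_s: 9.57
tool_pos: [0.4679, -0.0738, 0.0526]
tool_rot: [180.0, -0.0, 96.0]
force: [0.3, 1.5, 1.2]
grip_width: 0.0318
```

Call:
send_rows(series=[{"travel": [-0.4, 0, 0], "dr": [0, 0, 0], "claw": 3.2}, {"travel": [-0.8, 0, 0], "dr": [0, 0, 0], "claw": 3.2}, {"travel": [-1.2, -0.05, 0], "dr": [0, 0, 0], "claw": 3.2}, {"travel": [-1.6, -0.05, 0], "dr": [0, 0, 0], "claw": 3.2}, {"travel": [-2.0, -0.1, 0], "dr": [0, 0, 0], "claw": 3.2}, {"travel": [-2.4, -0.1, 0], "dr": [0, 0, 0], "claw": 3.2}, {"travel": [-2.8, -0.1, 0], "dr": [0, 0, 0], "claw": 3.2}, {"travel": [-3.2, -0.15, 0], "dr": [0, 0, 0], "claw": 3.2}, {"travel": [-3.6, -0.15, 0], "dr": [0, 0, 0], "claw": 3.2}, {"travel": [-4.0, -0.2, 0], "dr": [0, 0, 0], "claw": 3.2}, {"travel": [-4.4, -0.2, 0], "dr": [0, 0, 0], "claw": 3.2}, {"travel": [-4.8, -0.2, 0], "dr": [0, 0, 0], "claw": 3.2}])

```text
time_s: 10.57
tool_pos: [0.4709, -0.1218, 0.0526]
tool_rot: [-180.0, -0.0, 96.0]
force: [-0.2, 2.2, 0.3]
grip_width: 0.032
```

Call:
send_rows(series=[{"travel": [-0.4, 0, 0], "dr": [0, 0, 0], "claw": 3.2}, {"travel": [-0.8, 0, 0], "dr": [0, 0, 0], "claw": 3.2}, {"travel": [-1.2, 0, 0], "dr": [0, 0, 0], "claw": 3.2}, {"travel": [-1.6, 0, 0], "dr": [0, 0, 0], "claw": 3.2}, {"travel": [-2.0, 0, 0], "dr": [0, 0, 0], "claw": 3.2}, {"travel": [-2.4, 0, 0], "dr": [0, 0, 0], "claw": 3.2}, {"travel": [-2.8, 0, 0], "dr": [0, 0, 0], "claw": 3.2}, {"travel": [-3.2, 0, 0], "dr": [0, 0, 0], "claw": 3.2}, {"travel": [-3.6, 0, 0], "dr": [0, 0, 0], "claw": 3.2}, {"travel": [-4.0, 0, 0], "dr": [0, 0, 0], "claw": 3.2}, {"travel": [-4.4, 0, 0], "dr": [0, 0, 0], "claw": 3.2}, {"travel": [-4.8, 0, 0], "dr": [0, 0, 0], "claw": 3.2}])

```text
time_s: 11.57
tool_pos: [0.476, -0.1695, 0.0526]
tool_rot: [180.0, 0.0, 96.0]
force: [0.6, 2.7, 0.8]
grip_width: 0.0323
```

Call:
send_rows(series=[{"travel": [-0.3, 0, 0], "dr": [0, 0, 0], "claw": 3.2}, {"travel": [-0.6, 0, 0], "dr": [0, 0, 0], "claw": 3.2}, {"travel": [-0.9, 0, 0], "dr": [0, 0, 0], "claw": 3.2}, {"travel": [-1.2, 0, 0], "dr": [0, 0, 0], "claw": 3.2}, {"travel": [-1.5, 0, 0], "dr": [0, 0, 0], "claw": 3.2}, {"travel": [-1.8, 0, 0], "dr": [0, 0, 0], "claw": 3.2}, {"travel": [-2.0, 0, 0], "dr": [0, 0, 0], "claw": 3.2}, {"travel": [-2.2, 0, 0], "dr": [0, 0, 0], "claw": 3.2}, {"travel": [-2.3, 0, 0], "dr": [0, 0, 0], "claw": 3.2}, {"travel": [-2.3, 0, 0], "dr": [0, 0, 0], "claw": 3.2}, {"travel": [-2.3, 0, 0], "dr": [0, 0, 0], "claw": 3.2}])

```text
time_s: 12.48
tool_pos: [0.4783, -0.1924, 0.0526]
tool_rot: [180.0, 0.0, 96.0]
force: [-0.6, 1.2, 0.3]
grip_width: 0.0321
```

Call:
send_rows(series=[{"travel": [0.5, 0, 0], "dr": [0, 0, 0], "claw": 3.2}, {"travel": [1.5, 0, 0], "dr": [0, 0, 0], "claw": 3.2}, {"travel": [3, 0, 0], "dr": [0, 0, 0], "claw": 3.2}, {"travel": [4.5, 0, 0], "dr": [0, 0, 0], "claw": 3.2}, {"travel": [6, 0, 0], "dr": [0, 0, 0], "claw": 3.2}, {"travel": [7.5, 0, 0], "dr": [0, 0, 0], "claw": 3.2}, {"travel": [8.5, 0, -1], "dr": [0, 0, 0], "claw": 3.2}, {"travel": [9, 0, -3], "dr": [0, 0, 0], "claw": 3.2}, {"travel": [9.5, 0, -6], "dr": [0, 0, 0], "claw": 3.2}, {"travel": [10, 0, -9], "dr": [0, 0, 0], "claw": 3.2}, {"travel": [10, 0, -11], "dr": [0, 0, 0], "claw": 3.2}, {"travel": [10, 0, -12], "dr": [0, 0, 0], "claw": 3.2}])

```text
time_s: 13.48
tool_pos: [0.4696, -0.0922, 0.1766]
tool_rot: [179.7, 0.1, 96.1]
force: [0.7, -0.3, -0.6]
grip_width: 0.0323
```

Run:
```python
from h import *
o=env.get_obs(); print(o['time_s'],o['tool_pos'],o['force'])
im,c=snap('scene','s6full.png'); cv2.imwrite('pics/s6.png',cv2.resize(im[160:400,220:500],None,fx=2.5,fy=2.5))
```

```text
13.4833 [ 0.46955552 -0.09218226  0.17660171] [ 0.71840024 -0.26929762 -0.63395211]
```

View pics/s6.png

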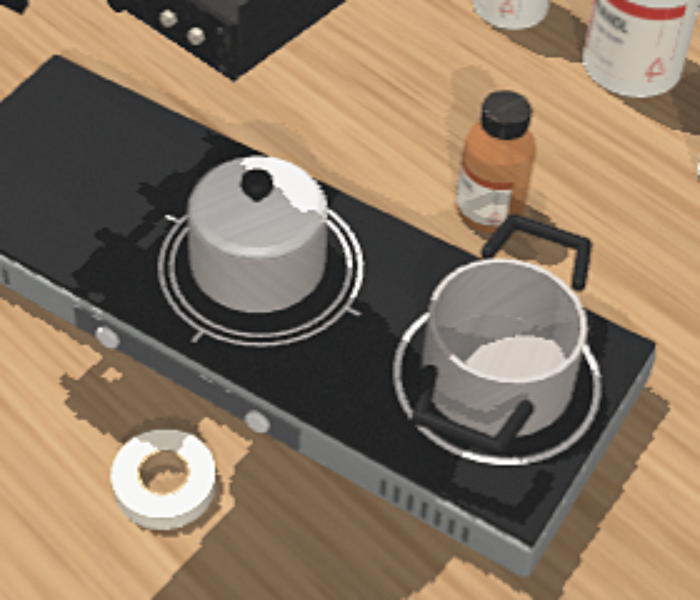

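The pot is inside the inner ring, with clear black all round at (323,267) px, and the pan is inside the parking ring. I'll do one numeric check and then hand in.

Call:
send_rows(series=[{"travel": [0, 0, 0], "dr": [0, 0, 0], "claw": 3.2}, {"travel": [0, 0, 0], "dr": [0, 0, 0], "claw": 3.2}, {"travel": [0, 0, 0], "dr": [0, 0, 0], "claw": 3.2}, {"travel": [0, 0, 0], "dr": [0, 0, 0], "claw": 3.2}])

```text
time_s: 13.87
tool_pos: [0.4668, -0.0926, 0.171]
tool_rot: [-179.8, -0.0, 96.0]
force: [-1.1, 0.3, -0.4]
grip_width: 0.0323
```

Run:
```python
from h import *
c=env.calibration('scene')
f=lambda x,y:(220+x/2.5,160+y/2.5)
k=onz(c,[f(257,183)],.105)[0,:2]; b=onz(c,[f(257,311)],.04)[0,:2]
cam=np.array(c['cam_to_world'])[:2,3]; u=(b-cam)/np.linalg.norm(b-cam)
h=np.array([.4835,-.2375]); print('knob',k,'base',b+.038*u,'off mm',1e3*(k-h),1e3*(b+.038*u-h))
r=onz(c,[f(430,315),f(586,315)],.088)[:,:2].mean(0); print('pan',r,1e3*(r-[.5033,-.3826]))
ok=np.linalg.norm(k-h)<.009 and np.linalg.norm(r-[.5033,-.3826])<.009
if ok: print(env.sign_off())
```

```text
knob [ 0.48379134 -0.23571925] base [ 0.48564647 -0.23353563] off mm [0.29133921 1.78075056] [2.14646688 3.96437384]
pan [ 0.5061757  -0.38192523] [2.87569864 0.67477464]
the job is handed in; nothing more can be done
None
```

The job is done and handed in at about 14 s of the 51 s allowed. I pushed the open pan into the parking ring first, then the lidded pot into the inner ring of the heated zone. Both slid upright along the plate, pushed with two slightly open fingers. Measured tool forces stayed under about 3 N.

Last checks:
- **Pan:** it sits about 3 mm from the parking ring's centre, with about 11 mm of room.
- **Pot:** it sits about 2 mm from the heated zone's centre by its knob, or 4–5 mm by its base edge. The two readings disagree by about 3 mm, but both are within the 11 mm of room.
- **Bystanders:** the bottle and tape roll look unmoved in the last picture, though I did not measure them.
- **Gripper:** it is clear of everything, about 17 cm above the table.

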